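Clamp a ski in the waxing cradle

TASK

The ski lies loose in its waxing cradle. With your fingertips push three of its raised hold-down levers fully down, one after the other: first the yellow one, then the blue, then the green, and leave the red lever up as it is. Only push: do not lift any lever, and do not pick up or shift the ski or the things lying around it.

Things in the scene. Friction and masses are not known exactly. Their poses are not given: they have to be found in the camera images.
- cradle: fixed wooden plank 220 (x) x 620 (y) x 18 mm with three pink padded saddles that carry the ski; origin at the centre of its underside on the bench, its y axis runs along the ski, its -x side faces the robot (yaw up to 0.22 rad)
- ski_mid (a point): middle of the upper face of the ski: a short black-based ski, 980 x 76 x 12 mm, 0.8 kg, lying loose, base up, along the cradle's y axis on the saddles; its upper face is 75 mm above the bench
- lever_yellow (a joint): angle in rad of the yellow hold-down lever (to be pushed down first): 0 = fully down, level, against its stop just above the ski; positive = raised, 0.45 to 0.6 at the start. A stiff hinge: the lever stays where it is left; about 2 to 3 N on the paddle pushes it down
- paddle_yellow (a point): centre of the upper face of the yellow paddle (55 mm along the lever, 34 mm wide, 12 mm thick) at the lever's free end, which points along the cradle's -x towards the robot; 135 mm from the hinge axis along the lever and 6 mm above the lever's centre line; with the lever fully down it is 96 mm above the bench. The lever swings in the upright plane through its paddle and hinge. The four clamps stand 130 mm apart along the ski, in any order of colours
- hinge_yellow (a point): point on the hinge axis of the yellow lever, 90 mm above the bench, on the far side of the ski (fixed post, aluminium, 102 mm high)
- lever_blue (a joint): angle in rad of the blue hold-down lever (to be pushed down second): 0 = fully down, level, against its stop just above the ski; positive = raised, 0.45 to 0.6 at the start. A stiff hinge: the lever stays where it is left; about 2 to 3 N on the paddle pushes it down
- paddle_blue (a point): centre of the upper face of the blue paddle (55 mm along the lever, 34 mm wide, 12 mm thick) at the lever's free end, which points along the cradle's -x towards the robot; 135 mm from the hinge axis along the lever and 6 mm above the lever's centre line; with the lever fully down it is 96 mm above the bench. The lever swings in the upright plane through its paddle and hinge. The four clamps stand 130 mm apart along the ski, in any order of colours
- hinge_blue (a point): point on the hinge axis of the blue lever, 90 mm above the bench, on the far side of the ski (fixed post, aluminium, 102 mm high)
- lever_green (a joint): angle in rad of the green hold-down lever (to be pushed down third): 0 = fully down, level, against its stop just above the ski; positive = raised, 0.45 to 0.6 at the start. A stiff hinge: the lever stays where it is left; about 2 to 3 N on the paddle pushes it down
- paddle_green (a point): centre of the upper face of the green paddle (55 mm along the lever, 34 mm wide, 12 mm thick) at the lever's free end, which points along the cradle's -x towards the robot; 135 mm from the hinge axis along the lever and 6 mm above the lever's centre line; with the lever fully down it is 96 mm above the bench. The lever swings in the upright plane through its paddle and hinge. The four clamps stand 130 mm apart along the ski, in any order of colours
- hinge_green (a point): point on the hinge axis of the green lever, 90 mm above the bench, on the far side of the ski (fixed post, aluminium, 102 mm high)
- lever_red (a joint): angle in rad of the red hold-down lever (to be left up): 0 = fully down, level, against its stop just above the ski; positive = raised, 0.45 to 0.6 at the start. A stiff hinge: the lever stays where it is left; about 2 to 3 N on the paddle pushes it down
- paddle_red (a point): centre of the upper face of the red paddle (55 mm along the lever, 34 mm wide, 12 mm thick) at the lever's free end, which points along the cradle's -x towards the robot; 135 mm from the hinge axis along the lever and 6 mm above the lever's centre line; with the lever fully down it is 96 mm above the bench. The lever swings in the upright plane through its paddle and hinge. The four clamps stand 130 mm apart along the ski, in any order of colours
- hinge_red (a point): point on the hinge axis of the red lever, 90 mm above the bench, on the far side of the ski (fixed post, aluminium, 102 mm high)
- cork: loose cork block 45 x 32 x 25, lying on the cradle's plank under and between the levers (mm); origin at the centre of its underside; a bystander
- wax_white: loose white bar of wax 40 x 75 x 22, on the bench at the robot's side of the cradle (mm); origin at the centre of its underside; a bystander
- wax_black: loose black bar of wax 40 x 75 x 22, on the bench at the robot's side of the cradle (mm); origin at the centre of its underside; a bystander
- cleaner: loose white bottle with blue label and red cap, diameter 54, 150 high, standing on the bench (mm); origin at the centre of its underside; a bystander
- brush: loose black-bristled brush with wooden back, 60 x 130 x 38, on the bench (mm); origin at the centre of its underside; a bystander
- mug: loose blue mug, diameter 80, 90 high, beyond the ski (mm); origin at the centre of its underside; a bystander
- scraper: loose clear plastic scraper 60 x 130 x 5, lying beyond the ski (mm); origin at the centre of its underside; a bystander

How it is judged:
On the way, in this order (a step that is already met when the one before it is completed fails the run):
1. the yellow lever is fully down, the blue and green still up (value of joint lever_yellow below 0.05 rad and value of joint each of lever_blue, lever_green above 0.3 rad), for 0.1 s.
2. then the blue lever is fully down, the green still up (value of joint each of lever_yellow, lever_blue below 0.05 rad and value of joint lever_green above 0.3 rad), for 0.1 s.
3. then the green lever is fully down (value of joint lever_green below 0.05 rad), for 0.1 s.
At the end, for the whole second after the job is handed in: the yellow, blue and green levers are within 0.05 rad of fully down, the red lever is still up (above 0.36 rad) and the ski is within 15 mm of where it lay (value of joint each of lever_yellow, lever_blue, lever_green below 0.05 rad and value of joint lever_red above 0.36 rad and distance of ski_mid from where it was at the start of the episode below 0.015 m); the robot touches nothing.
It fails at once if the red lever is pushed down from its raised place (value of joint lever_red below 0.36 rad).
It fails at once if a lever is lifted above its raised place (value of joint any of lever_yellow, lever_blue, lever_green, lever_red above 0.66 rad).
It fails at once if the ski is lifted or shifted by more than 15 mm (distance of ski_mid from where it was at the start of the episode above 0.015 m).
It fails at once if a bystander is lifted, knocked over or shifted by more than 20 mm (distance of any of cork, wax_white, wax_black, cleaner, brush, mug, scraper from where it was at the start of the episode above 0.02 m).
It also fails if it takes over 42 s, if anything falls off the work surface, if the arm or the gripper's body presses on something with over 40 N, if the wrist force passes 120 N, or if a joint passes its speed limit or range.

ROBOT

A 6-joint arm with a two-finger parallel gripper is mounted at the origin on the work surface. World frame = base frame: x ahead of the robot, y to its left, z up, the work surface at z = 0. Lengths are in m, angles in rad, forces in N, time in s.
With the tool pointing down it reaches from about 0.3 to 0.75 m from the base axis. Payload 8.5 kg.
Tool frame: the origin (TCP) lies on the centre line of the jaws, within the pads' length; the fingertips stand 11 mm ahead of it and the grasp point (between the pads) lies 8 mm behind it; z points along the fingers, y is the direction in which the jaws open and shut (so a half turn about z gives the same grasp; the last joint's range is limited). The gripper opens to 88 mm and grips with 3 to 60 N. Pads are 18 mm wide; open, the fingers measure 123 mm over their backs; the gripper's body (75 mm by 187 mm) begins 45 mm behind the grasp point.
Start: joints at [-0.215, 0.381, 1.297, -0, 1.464, -0.215], TCP at [0.55, 0, 0.228] pointing down, gripper open.
Joint ranges: [-3.11, 3.11], [-0.89, 2.33], [0.22, 2.48], [-1.42, 4.56], [0.17, 2.85], [-2.88, 2.88]. Speed limits (rad/s): [2.39, 2.39, 3.14, 3.14, 3.14, 3.14].

INTERFACE

Orientations are given as a unit quaternion [x, y, z, w].
In Python, from rig import arm, eyes, workorder, masks_of gives the robot as it stands.
- The arm moves only by the tool carry_out, never from a script. Its argument "increments" is a list of rows, each a list of 3 entries, a list of its own where there are three numbers: the shift along the tool's x, y, z in cm, then the turn about the tool's z in degrees, then the closure, from 0 (fully open) to 1 (shut). In form: [[[x, y, z], turn, hand], ...]. A call has 1 to 12 rows; each row shifts and turns the commanded pose from where the row before left it, along the tool's axes as they then stand; what a row does not reach is not made up. A row lasts 1/8 s, in which the tool goes at most 62.5 mm and 10.7 degrees, less where a joint would pass 70% of its speed; a pose out of reach is approached as far as the arm can. A call with a gripper value outside its range is refused whole. The fingers move at their own pace and stop on an object; the grip force is fixed at half the most. Time passes only in rows, so rows that do not move let the fingers close. It gives the time, the measured TCP pose, the force and the opening at its end, in the units of the state.
- arm.observe(): the state, without advancing time (a new reading comes with each control period).
- eyes.camera(name): name is "scene" or "side" or "wrist"; returns (picture, depth): 384x512x3 uint8, red, green, blue; 384x512 float32, m along the optical axis (not along the pixel's ray), 0 where there is no reading.
- eyes.calibration(name): a dict with "fx", "fy", "cx", "cy" (pixels), "R" (3x3) and "t" (3): a world point X has camera coordinates R X + t. Camera axes: x right, y down, z forward; pixel columns grow to the right and rows downward; lengths in m; the calibration is good to about 2 mm. The wrist camera is an equidistant fisheye: a pixel r from the principal point sees the ray r / f radians off the axis. A picture is of the moment at which its call begins: read the wrist's pose just before it. calibration takes no time and is no camera call; for the wrist camera it gives the pose at the moment of the call.
- workorder.finish_job(): hands the job in, once; it reports no verdict.
Trained networks look in the newest picture that a camera, given by its name, has taken for a name from the list of things; names that differ only in an ending like _2 or _b are one class to them, and where a whole thing is asked for, a point or a joint stands for the part that bears it (a point fixed in the world has none). Each returns a list of dicts, best first, with "confidence" (0 to 1); they miss things now and then, are a little off and sometimes report something else, mostly with a low value. They report only what shows in the picture. A call takes as long as a camera call.
- masks_of(query, camera): "region" (384x512 bool, what is visible of it) and "bbox" ([centre column, centre row, width, height] in pixels, round what is visible of it).
The state is a dict: "time": time; "joint_pos": joint angles; "joint_vel": joint speeds; "joint_torque": joint torques, N m; "eef_pos": TCP position; "tool_rot": TCP orientation; "wrist_force": force on the tool from outside, world axes, zero at the start; "torque": the same for the moment, N m; "gripper_width": finger opening in m.
Only numpy, scipy, OpenCV 4.12 (cv2) and the standard library are available. Lean on these libraries where they do the work, as an engineer would, in place of code of your own. Each camera call takes 0.05 s, during which the arm holds its last target.

## Working session

There is one attempt and no reset: what is moved stays moved. The work goes in short steps, Python scripts to look and compute and a tool call to move; the robot and the scene stay as the last step left them, time stands still between calls to the robot, and variables do not carry over. Pictures are saved under pics/ and viewed, and the job is handed in when it is done.

Besides the shell and the picture viewer there is one more tool, called after "Call:" as name([rows], argument=value, ...), one row to a line, values as JSON. carry_out: Moves the arm, as the interface text tells. Its arguments: {"type":"object","properties":{"increments":{"type":"array","items":{"type":"array"}}},"required":["increments"]}

```bash
mkdir -p pics; ls; cat > h.py <<'E'
import numpy as np,cv2
from rig import arm, eyes, workorder, masks_of
def pts(name,depth,mask):
    c=eyes.calibration(name);v,u=np.nonzero(mask&(depth>0));d=depth[v,u]
    X=np.stack([(u-c["cx"])/c["fx"]*d,(v-c["cy"])/c["fy"]*d,d],1)
    return (X-np.array(c["t"]))@np.array(c["R"])
E
python3 - <<'E'
from h import *
s=arm.observe();print(s["time"],s["eef_pos"],s["tool_rot"],s["wrist_force"],s["gripper_width"])
for n in ["scene","side"]:
    p,d=eyes.camera(n);cv2.imwrite(f"pics/{n}0.png",p[:,:,::-1]);np.save(n+"d.npy",d);np.save(n+"p.npy",p)
    for c in ["yellow","blue","green","red"]:
        for r in masks_of("paddle_"+c,n)[:2]:
            P=pts(n,d,r["region"])
            print(n,c,r["confidence"],np.round(r["bbox"]),len(P),P.mean(0).round(3),P.min(0).round(3),P.max(0).round(3))
print(arm.observe()["time"])
E
```

```text
pics
0.0 [5.49702265e-01 7.05533228e-05 2.27157599e-01] [ 7.07103122e-01  7.07110079e-01 -3.87893060e-04 -6.00683323e-04] [ 0.04042604 -0.11392     0.4170623 ] 0.08810725256325162
scene yellow 0.56 [263. 183.  27.  62.] 577 [ 0.516 -0.001  0.123] [ 0.265 -0.036 -0.005] [0.617 0.057 0.306]
scene blue 0.81 [307. 172.  23.  55.] 461 [0.516 0.127 0.131] [ 0.292  0.11  -0.005] [0.603 0.225 0.17 ]
scene green 0.91 [169. 202.  22.  67.] 564 [ 0.527 -0.261  0.139] [ 0.463 -0.278  0.072] [ 0.608 -0.245  0.182]
scene green 0.47 [182. 187.  15.  18.] 205 [ 0.378 -0.22   0.017] [ 0.344 -0.248 -0.004] [ 0.501 -0.193  0.147]
scene red 0.57 [216. 192.  24.  59.] 495 [ 0.517 -0.132  0.13 ] [ 0.317 -0.149 -0.004] [ 0.605 -0.088  0.166]
scene red 0.38 [169. 200.  24.  65.] 593 [ 0.523 -0.261  0.137] [ 0.282 -0.279 -0.004] [ 0.608 -0.241  0.182]
side blue 0.95 [245. 211.  54.  12.] 456 [0.506 0.135 0.14 ] [ 0.447 -0.008  0.019] [0.595 0.15  0.175]
side green 0.77 [307. 126.  45.  20.] 293 [ 0.514 -0.259  0.143] [ 0.457 -0.422  0.066] [ 0.583 -0.237  0.185]
side red 0.81 [290. 154.  52.  12.] 362 [ 0.51  -0.127  0.134] [ 0.447 -0.276  0.023] [ 0.598 -0.108  0.17 ]
side red 0.34 [235. 219.  66.  31.] 848 [0.547 0.136 0.106] [ 0.447 -0.008 -0.002] [0.663 0.173 0.175]
0.5
```

View pics/scene0.png

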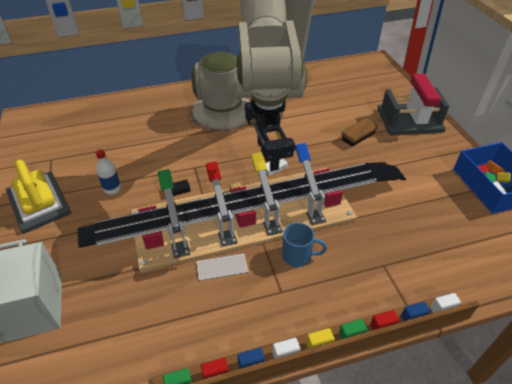

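View pics/side0.png

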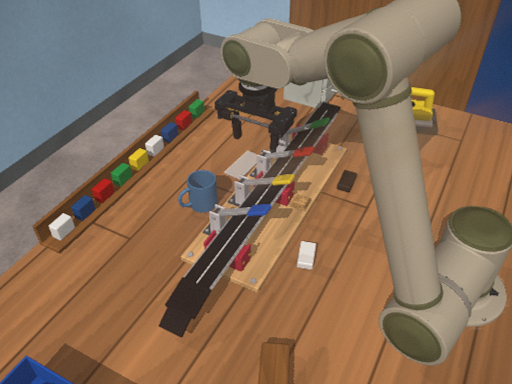

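```bash
python3 - <<'E'
from h import *
H={"yellow":(20,35),"blue":(105,125),"green":(50,85),"red":(0,8)}
Y={"yellow":0,"blue":.13,"green":-.26,"red":-.13}
for n in ["scene","side"]:
    p=np.load(n+"p.npy");d=np.load(n+"d.npy");hsv=cv2.cvtColor(p,cv2.COLOR_RGB2HSV)
    full=pts(n,d,np.ones_like(d,bool));v,u=np.nonzero(d>0)
    for c,(a,b) in H.items():
        h=hsv[v,u,0];m=(h>=a)&(h<=b)&(hsv[v,u,1]>140)&(hsv[v,u,2]>50)
        if c=="red": m|=(h>174)&(hsv[v,u,1]>140)
        m&=(abs(full[:,1]-Y[c])<.045)&(full[:,2]>.10)&(full[:,2]<.2)&(full[:,0]<.56)&(full[:,0]>.4)
        P=full[m]
        if len(P)<5: print(n,c,len(P));continue
        # upper-face fit
        q=np.median(P,0);A=np.c_[P[:,0]-q[0],P[:,1]-q[1],np.ones(len(P))];k=np.linalg.lstsq(A,P[:,2],rcond=None)[0]
        print(n,c,len(P),"mean",P.mean(0).round(4),"5%",np.percentile(P,3,0).round(3),np.percentile(P,97,0).round(3),"slope",k.round(3))
    m=(full[:,2]>.095)&(full[:,2]<.108)&(full[:,0]>.55)&(full[:,0]<.7)
    P=full[m]
    for c in Y:
        Q=P[abs(P[:,1]-Y[c]-.01)<.045]
        print(" post",c,len(Q),np.median(Q,0).round(3),Q.min(0).round(3),Q.max(0).round(3))
    m=(full[:,2]>.07)&(full[:,2]<.08)&(full[:,0]>.45)&(full[:,0]<.65)
    P=full[m]; 
    A=P[:,:2]-P[:,:2].mean(0);w=np.linalg.svd(A,full_matrices=False)[2][0];print(" ski dir",w,np.arctan2(-w[0],w[1]))
E
```

```text
scene yellow 198 mean [ 0.4749 -0.0033  0.1534] 5% [ 0.452 -0.018  0.142] [0.497 0.012 0.164] slope [-0.457 -0.006  0.153]
scene blue 174 mean [0.4747 0.1274 0.1568] 5% [0.454 0.113 0.145] [0.496 0.142 0.168] slope [-0.496 -0.023  0.157]
scene green 192 mean [ 0.4863 -0.2605  0.1655] 5% [ 0.468 -0.274  0.153] [ 0.506 -0.247  0.178] slope [-0.614 -0.024  0.166]
scene red 213 mean [ 0.4766 -0.1318  0.1535] 5% [ 0.454 -0.147  0.142] [ 0.498 -0.116  0.165] slope [-0.481 -0.038  0.154]
 post yellow 134 [ 0.585 -0.001  0.099] [ 0.555 -0.018  0.095] [0.611 0.02  0.108]
 post blue 120 [0.585 0.128 0.1  ] [0.552 0.111 0.095] [0.608 0.15  0.108]
 post green 128 [ 0.592 -0.26   0.1  ] [ 0.569 -0.28   0.095] [ 0.614 -0.244  0.108]
 post red 137 [ 0.587 -0.131  0.1  ] [ 0.554 -0.151  0.095] [ 0.61  -0.114  0.108]
 ski dir [ 0.0019264  -0.99999814] -3.139666253672019
side yellow 178 mean [0.4683 0.0076 0.1579] 5% [ 0.447 -0.01   0.144] [0.492 0.02  0.169] slope [-0.434 -0.156  0.158]
side blue 196 mean [0.4679 0.1369 0.1619] 5% [0.448 0.12  0.148] [0.491 0.149 0.172] slope [-0.46  -0.152  0.162]
side green 0
side red 149 mean [ 0.4692 -0.1219  0.1582] 5% [ 0.449 -0.141  0.144] [ 0.492 -0.109  0.169] slope [-0.432 -0.14   0.158]
 post yellow 119 [0.59  0.008 0.102] [ 0.555 -0.018  0.095] [0.607 0.025 0.108]
 post blue 136 [0.588 0.138 0.102] [0.559 0.117 0.095] [0.606 0.157 0.108]
 post green 15 [ 0.58  -0.25   0.103] [ 0.57  -0.257  0.096] [ 0.586 -0.24   0.108]
 post red 102 [ 0.59  -0.121  0.102] [ 0.562 -0.146  0.095] [ 0.608 -0.105  0.108]
 ski dir [-0.01276125  0.99991857] 0.01276159439520316
```

Call:
carry_out([
  [[0,-4.1,0],0,1],
  [[0,-4.1,0],0,1],
  [[0,0,0],0,1],
  [[0,0,0],0,1],
  [[0,0,1],0,1],
  [[0,0,1],0,1],
  [[0,0,0],0,1],
  [[0,0,0],0,1],
])

```text
time: 1.5
eef_pos: [0.4681, 0.0, 0.2077]
tool_rot: [0.707, 0.707, -0.0, -0.0]
wrist_force: [0.6, 1.2, -0.0]
gripper_width: 0.0098
```

```bash
python3 - <<'E'
from h import *
for n in ["side","scene"]:
    p,d=eyes.camera(n);cv2.imwrite(f"pics/{n}1.png",cv2.resize(p[90:280,150:370,::-1],None,fx=3,fy=3))
s=arm.observe();print(s["time"],s["eef_pos"],s["wrist_force"],s["gripper_width"])
E
```

```text
1.6 [ 4.68161398e-01 -4.85453490e-05  2.07943757e-01] [-0.35232673  0.45728414  0.1681988 ] 0.0020017148595186493
```

View pics/side1.png

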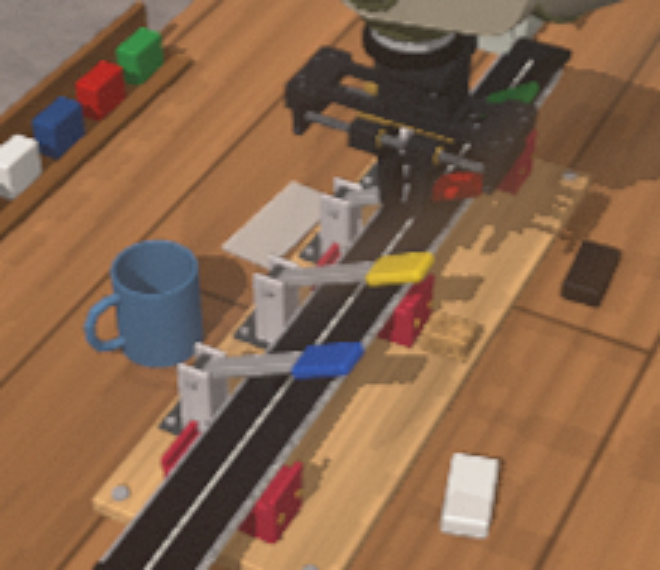

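View pics/scene1.png

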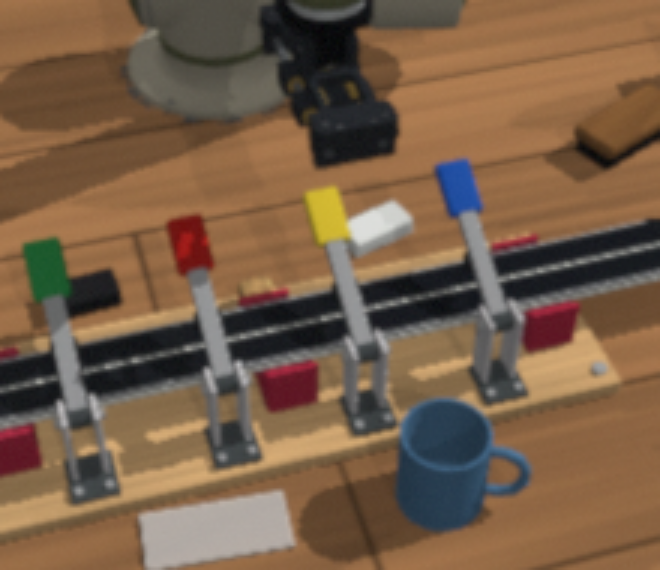

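```bash
python3 - <<'E'
from h import *
for n,o in [("scene",(150,90)),("side",(150,90))]:
    c=eyes.calibration(n)
    for X in [(.468,0,.197),(.468,0,.26),(.47,.0,.155),(.458,0,.096)]:
        q=np.array(c["R"])@np.array(X)+c["t"];u=c["fx"]*q[0]/q[2]+c["cx"];v=c["fy"]*q[1]/q[2]+c["cy"]
        print(n,X,round(u),round(v),"crop",round(3*(u-o[0])),round(3*(v-o[1])))
E
```

```text
scene (0.468, 0, 0.197) 258 148 crop 325 173
scene (0.468, 0, 0.26) 258 129 crop 325 118
scene (0.47, 0.0, 0.155) 259 160 crop 326 209
scene (0.458, 0, 0.096) 257 172 crop 322 247
side (0.468, 0, 0.197) 285 165 crop 404 226
side (0.468, 0, 0.26) 286 145 crop 407 165
side (0.47, 0.0, 0.155) 283 178 crop 400 264
side (0.458, 0, 0.096) 287 197 crop 410 320
```

Call:
carry_out([
  [[0.1,0,1.5],0,1],
  [[0,0,1.5],0,1],
  [[0,0,1.5],0,1],
  [[0,0,1.5],0,1],
  [[0,0,1.5],0,1],
  [[0,0,1.0],0,1],
  [[0,0,0.8],0,1],
  [[0,0,0.4],0,1],
  [[0,0,0.2],0,1],
  [[0,0,0],0,1],
])

```text
time: 2.85
eef_pos: [0.4681, 0.001, 0.1088]
tool_rot: [0.707, 0.707, 0.0, 0.0]
wrist_force: [-0.5, -0.3, 0.3]
gripper_width: 0.0006
```

Call:
carry_out([
  [[0,0,0.15],0,1],
  [[0,0,0.15],0,1],
  [[0,0,0],0,1],
])

```text
time: 3.22
eef_pos: [0.468, 0.001, 0.1057]
tool_rot: [0.707, 0.707, 0.0, 0.0]
wrist_force: [-0.3, -0.0, 0.8]
gripper_width: 0.0003
```

```bash
python3 - <<'E'
from h import *
for n in ["side"]:
    p,d=eyes.camera(n);cv2.imwrite(f"pics/{n}2.png",cv2.resize(p[90:280,150:370,::-1],None,fx=3,fy=3))
s=arm.observe();print(s["time"],s["eef_pos"],s["wrist_force"],s["gripper_width"])
E
```

```text
3.275 [0.46801135 0.0009981  0.10569174] [-0.0026017  -0.43812894 -0.11457889] 0.00035248753600837957
```

View pics/side2.png

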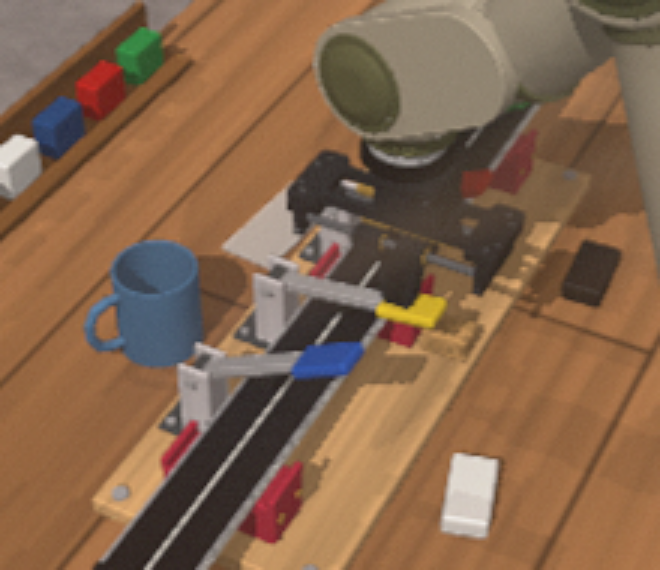

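Call:
carry_out([
  [[0,0,0.1],0,1],
  [[0,0,0.1],0,1],
  [[0,0,0],0,1],
])

```text
time: 3.65
eef_pos: [0.468, 0.001, 0.1037]
tool_rot: [0.707, 0.707, -0.0, -0.0]
wrist_force: [-0.5, -0.7, 0.7]
gripper_width: 0.0004
```

```bash
cat >> h.py <<'E'
H={"yellow":(20,35),"blue":(105,125),"green":(50,85),"red":(0,8)}
Y={"yellow":0,"blue":.13,"green":-.26,"red":-.13}
def fit(n,p,d,cols):
    hsv=cv2.cvtColor(p,cv2.COLOR_RGB2HSV)
    full=pts(n,d,np.ones_like(d,bool));v,u=np.nonzero(d>0)
    for c in cols:
        a,b=H[c];h=hsv[v,u,0];m=(h>=a)&(h<=b)&(hsv[v,u,1]>140)&(hsv[v,u,2]>50)
        if c=="red": m|=(h>174)&(hsv[v,u,1]>140)
        m&=(abs(full[:,1]-Y[c])<.045)&(full[:,2]>.078)&(full[:,2]<.2)&(full[:,0]<.56)&(full[:,0]>.4)
        P=full[m]
        if len(P)<5: print(n,c,len(P));continue
        q=np.median(P,0);A=np.c_[P[:,0]-q[0],P[:,1]-q[1],np.ones(len(P))];k=np.linalg.lstsq(A,P[:,2],rcond=None)[0]
        print(n,c,len(P),"mean",P.mean(0).round(4),"3%",np.percentile(P,3,0).round(3),np.percentile(P,97,0).round(3),"slope",k.round(3))
E
python3 - <<'E'
from h import *
for n in ["side","scene"]:
    p,d=eyes.camera(n);cv2.imwrite(f"pics/{n}3.png",cv2.resize(p[90:280,150:370,::-1],None,fx=3,fy=3))
    fit(n,p,d,Y)
s=arm.observe();print(s["time"],s["eef_pos"],s["wrist_force"],s["gripper_width"])
E
```

```text
side yellow 159 mean [0.452  0.0085 0.1149] 3% [ 0.432 -0.011  0.106] [0.481 0.019 0.12 ] slope [-0.103 -0.107  0.115]
side blue 196 mean [0.4676 0.1367 0.162 ] 3% [0.448 0.119 0.149] [0.491 0.149 0.172] slope [-0.453 -0.12   0.162]
side green 0
side red 63 mean [ 0.4567 -0.124   0.1647] 3% [ 0.448 -0.14   0.159] [ 0.469 -0.111  0.17 ] slope [-0.208 -0.023  0.165]
scene yellow 50 mean [ 0.4779 -0.0188  0.1281] 3% [ 0.437 -0.036  0.104] [ 0.556 -0.01   0.192] slope [ 0.402 -1.601  0.117]
scene blue 171 mean [0.4753 0.1278 0.1566] 3% [0.454 0.114 0.145] [0.496 0.142 0.167] slope [-0.491 -0.048  0.157]
scene green 190 mean [ 0.4862 -0.2605  0.1657] 3% [ 0.468 -0.274  0.154] [ 0.506 -0.247  0.178] slope [-0.597 -0.03   0.166]
scene red 212 mean [ 0.4768 -0.1318  0.1535] 3% [ 0.455 -0.147  0.141] [ 0.499 -0.116  0.165] slope [-0.464 -0.046  0.153]
3.75 [0.46807203 0.00099971 0.10369052] [-0.04896813 -0.90863587 -0.16190302] 0.0004158700972945416
```

View pics/scene3.png

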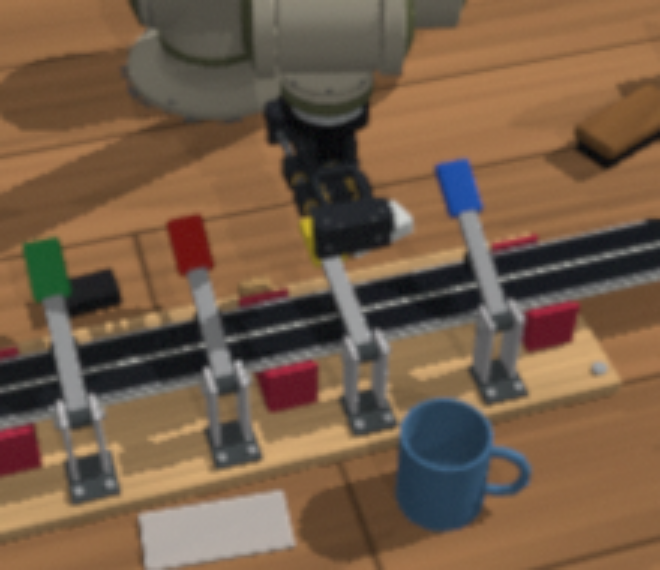

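View pics/side3.png

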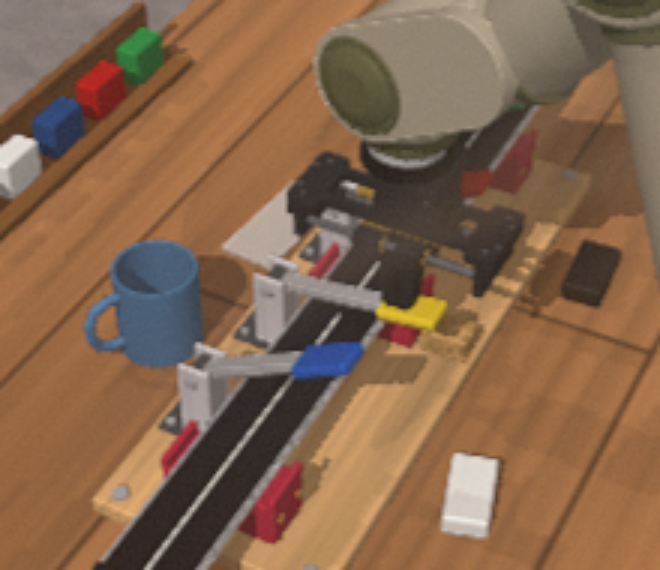

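```bash
python3 - <<'E'
from h import *
p=np.load("sidep.npy")
p,d=eyes.camera("side")
c=eyes.calibration("side")
def pr(X):
    q=np.array(c["R"])@np.array(X)+c["t"];return np.array([c["fx"]*q[0]/q[2]+c["cx"],c["fy"]*q[1]/q[2]+c["cy"]])
S=5;o=np.array([215,150]);im=cv2.resize(p[150:250,215:325,::-1],None,fx=S,fy=S,interpolation=cv2.INTER_CUBIC)
def box(y0,th,col,hx=.592):
    e=np.array([-np.cos(th),0,np.sin(th)]);n=np.array([np.sin(th),0,np.cos(th)])
    C=[np.array([hx,y0,.09])+r*e+.006*n+np.array([0,w,0]) for r,w in [(.1075,-.017),(.1625,-.017),(.1625,.017),(.1075,.017)]]
    P=np.array([(pr(X)-o)*S for X in C]).astype(int);cv2.polylines(im,[P],True,col,1)
    h=((pr((hx,y0,.09))-o)*S).astype(int);cv2.circle(im,tuple(map(int,h)),3,col,-1)
box(.001,0,(0,0,255));box(.001,.1,(0,255,0));box(.131,.46,(255,255,0))
cv2.imwrite("pics/ov.png",im)
E
```

```text
(no output)
```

View pics/ov.png

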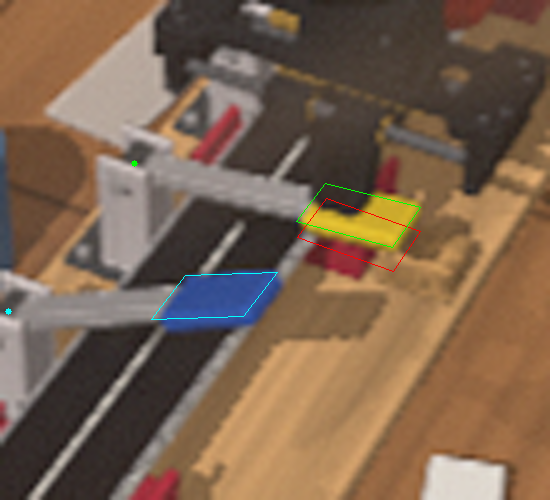

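Call:
carry_out([
  [[0,0,0.15],0,1],
  [[0,0,0.15],0,1],
  [[0,0,0.15],0,1],
  [[0,0,0],0,1],
])

```text
time: 4.3
eef_pos: [0.468, 0.001, 0.0991]
tool_rot: [0.707, 0.707, -0.0, -0.0]
wrist_force: [-0.2, 0.6, -0.1]
gripper_width: 0.0005
```

```bash
cat > ov.py <<'E'
from h import *
import sys
def ov(out,boxes,o,cam="side",S=5,tip=None):
    p,d=eyes.camera(cam);c=eyes.calibration(cam);fit(cam,p,d,Y)
    def pr(X):
        q=np.array(c["R"])@np.array(X)+c["t"];return np.array([c["fx"]*q[0]/q[2]+c["cx"],c["fy"]*q[1]/q[2]+c["cy"]])
    o=np.array(o);im=cv2.resize(p[o[1]:o[1]+100,o[0]:o[0]+110,::-1],None,fx=S,fy=S,interpolation=cv2.INTER_CUBIC)
    for y0,th,col,hx in boxes:
        e=np.array([-np.cos(th),0,np.sin(th)]);n=np.array([np.sin(th),0,np.cos(th)])
        C=[np.array([hx,y0,.09])+r*e+.006*n+np.array([0,w,0]) for r,w in [(.1075,-.017),(.1625,-.017),(.1625,.017),(.1075,.017)]]
        P=np.array([(pr(X)-o)*S for X in C]).astype(int);cv2.polylines(im,[P],True,col,1)
    e=arm.observe()["eef_pos"]
    h=((pr((e[0],e[1],e[2]-.011))-o)*S).astype(int);cv2.circle(im,tuple(map(int,h)),3,(255,0,255),-1)
    cv2.imwrite("pics/"+out,im)
    s=arm.observe();print(s["time"],s["eef_pos"],s["wrist_force"])
E
python3 -c "
from ov import *
ov('ov2.png',[(.001,0,(0,0,255),.592),(.001,.1,(0,255,0),.592)],(215,150))"
```

```text
side yellow 162 mean [0.4507 0.008  0.1102] 3% [ 0.432 -0.013  0.103] [0.48  0.019 0.115] slope [-0.056 -0.14   0.11 ]
side blue 197 mean [0.4677 0.1369 0.1621] 3% [0.448 0.119 0.149] [0.491 0.15  0.172] slope [-0.443 -0.111  0.162]
side green 0
side red 64 mean [ 0.4573 -0.1246  0.1642] 3% [ 0.449 -0.14   0.158] [ 0.471 -0.111  0.171] slope [-0.21  -0.007  0.164]
4.35 [0.46807348 0.00098149 0.09914044] [-0.15206225 -0.2535191   0.19022798]
```

View pics/ov2.png

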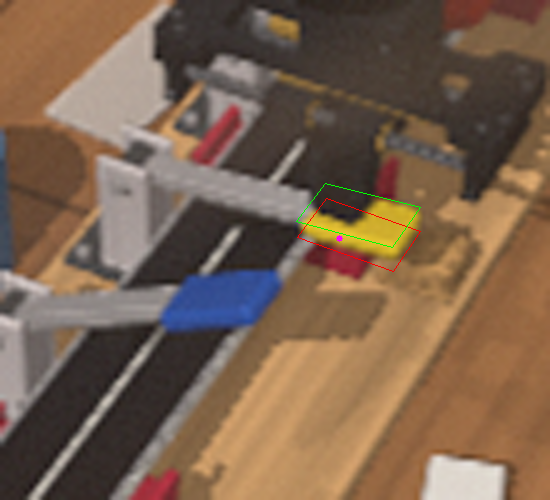

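Call:
carry_out([
  [[0,0,0.15],0,1],
  [[0,0,0.15],0,1],
  [[0,0,0.1],0,1],
])

```text
time: 4.72
eef_pos: [0.4679, 0.001, 0.0951]
tool_rot: [0.707, 0.707, -0.0, -0.0]
wrist_force: [-1.7, 0.6, 0.8]
gripper_width: 0.0006
```

Call:
carry_out([
  [[0,0,0.1],0,1],
  [[0,0,0],0,1],
])

```text
time: 4.97
eef_pos: [0.4681, 0.001, 0.0942]
tool_rot: [0.707, 0.707, 0.0, 0.0]
wrist_force: [0.2, -0.4, 0.5]
gripper_width: -0.0
```

```bash
python3 -c "
from ov import *
ov('ov3.png',[(.001,0,(0,0,255),.592),(.001,.1,(0,255,0),.592)],(215,150))"
```

```text
side yellow 159 mean [0.4508 0.0082 0.1053] 3% [ 0.431 -0.011  0.098] [0.479 0.019 0.11 ] slope [-0.042 -0.095  0.105]
side blue 196 mean [0.4678 0.137  0.162 ] 3% [0.448 0.12  0.147] [0.491 0.149 0.173] slope [-0.464 -0.14   0.162]
side green 0
side red 62 mean [ 0.4567 -0.1244  0.1641] 3% [ 0.449 -0.14   0.158] [ 0.468 -0.112  0.169] slope [-0.172 -0.073  0.164]
5.025 [0.46809311 0.00101087 0.09417709] [-0.57510493 -0.04202955 -0.75372596]
```

View pics/ov3.png

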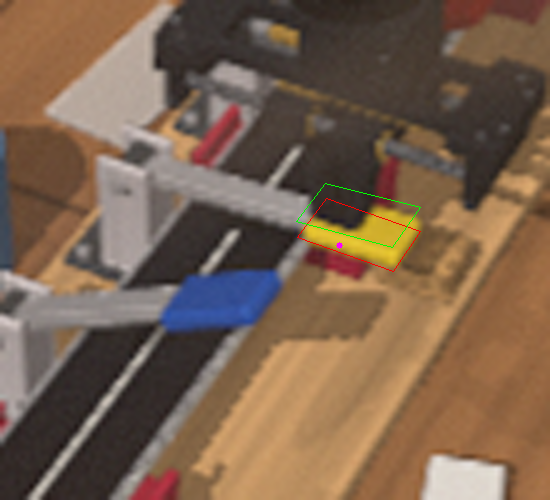

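Call:
carry_out([
  [[0,0,0.1],0,1],
  [[0,0,0.1],0,1],
])

```text
time: 5.28
eef_pos: [0.468, 0.001, 0.0922]
tool_rot: [0.707, 0.707, -0.0, 0.0]
wrist_force: [-1.4, -0.5, 1.6]
gripper_width: 0.0003
```

Call:
carry_out([
  [[0,0,0.1],0,1],
  [[0,0,0.1],0,1],
])

```text
time: 5.52
eef_pos: [0.4679, 0.001, 0.0901]
tool_rot: [0.707, 0.707, -0.0, -0.0]
wrist_force: [-0.8, 1.5, 2.2]
gripper_width: 0.0002
```

Call:
carry_out([
  [[0,0,0.1],0,1],
  [[0,0,0.1],0,1],
])

```text
time: 5.78
eef_pos: [0.4679, 0.001, 0.0882]
tool_rot: [0.707, 0.707, -0.0, -0.0]
wrist_force: [-1.4, -0.7, 2.2]
gripper_width: 0.0008
```

```bash
python3 -c "
from ov import *
ov('ov4.png',[(.001,0,(0,0,255),.592),(.001,.1,(0,255,0),.592)],(215,150))"
```

```text
side yellow 160 mean [0.4505 0.008  0.1002] 3% [ 0.431 -0.012  0.092] [0.479 0.02  0.104] slope [ 0.167 -0.184  0.099]
side blue 197 mean [0.4676 0.1368 0.1621] 3% [0.447 0.119 0.149] [0.492 0.15  0.173] slope [-0.452 -0.136  0.162]
side green 0
side red 58 mean [ 0.4559 -0.1231  0.165 ] 3% [ 0.448 -0.139  0.158] [ 0.466 -0.11   0.17 ] slope [-0.225 -0.062  0.165]
5.825 [0.46793627 0.00101496 0.08807514] [-1.53794155  0.11177046  1.5565814 ]
```

View pics/ov4.png

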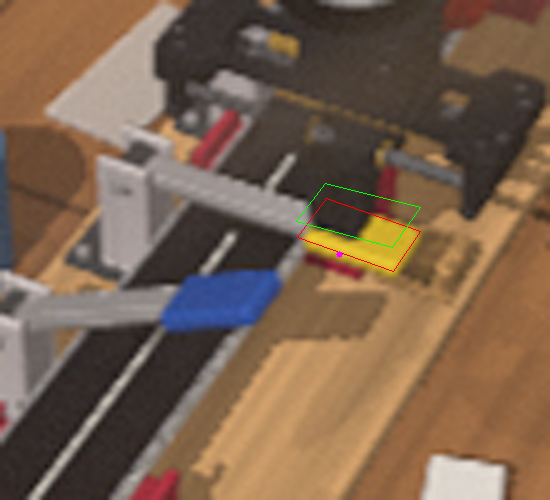

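Call:
carry_out([
  [[0,0,0.1],0,1],
  [[0,0,0.05],0,1],
])

```text
time: 6.08
eef_pos: [0.4679, 0.001, 0.0867]
tool_rot: [0.707, 0.707, -0.0, -0.0]
wrist_force: [-1.5, -0.3, 1.5]
gripper_width: 0.0003
```

Call:
carry_out([
  [[0,0,0.1],0,1],
  [[0,0,0.05],0,1],
])

```text
time: 6.32
eef_pos: [0.468, 0.001, 0.0853]
tool_rot: [0.707, 0.707, 0.0, 0.0]
wrist_force: [-2.9, -0.1, 8.0]
gripper_width: 0.0005
```

Call:
carry_out([
  [[0,0,0.05],0,1],
  [[0,0,0],0,1],
])

```text
time: 6.58
eef_pos: [0.468, 0.001, 0.0853]
tool_rot: [0.707, 0.707, 0.0, 0.0]
wrist_force: [-3.3, 0.5, 9.7]
gripper_width: 0.0008
```

```bash
python3 -c "
from ov import *
ov('ov5.png',[(.001,0,(0,0,255),.592)],(215,150))"
```

```text
side yellow 164 mean [0.4501 0.0081 0.0968] 3% [ 0.431 -0.012  0.089] [0.479 0.02  0.1  ] slope [-0.135  0.157  0.098]
side blue 195 mean [0.4679 0.1369 0.1618] 3% [0.447 0.12  0.147] [0.492 0.149 0.172] slope [-0.443 -0.126  0.162]
side green 0
side red 54 mean [ 0.4551 -0.123   0.1647] 3% [ 0.449 -0.14   0.156] [ 0.466 -0.11   0.17 ] slope [-0.157 -0.058  0.165]
6.625 [0.46799256 0.00102258 0.08531035] [-4.00622426  1.2385331   9.49784926]
```

View pics/ov5.png

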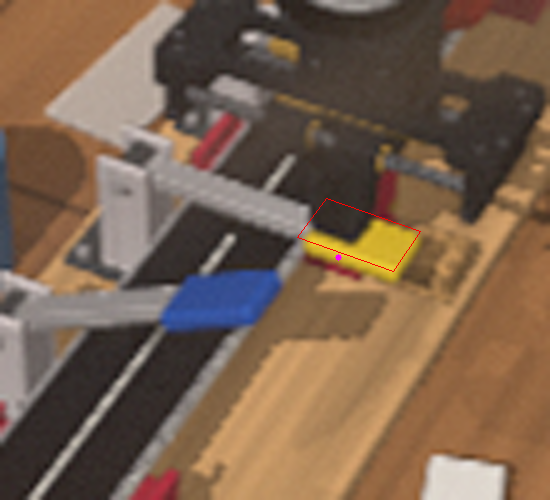

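Call:
carry_out([
  [[0,0,-2.0],0,1],
  [[0,0,-4.0],0,1],
  [[0,0,-4.5],0,1],
  [[0,0,0],0,1],
  [[4,0,0],0,1],
  [[4.5,0,0],0,1],
  [[4.5,0,0],0,1],
  [[0,0,0],0,1],
  [[0,0,0],0,1],
])

```text
time: 7.75
eef_pos: [0.4678, 0.1306, 0.1889]
tool_rot: [0.707, 0.707, -0.001, -0.0]
wrist_force: [-0.3, -0.7, -0.4]
gripper_width: 0.0002
```

```bash
python3 -c "
from ov import *
ov('ov6.png',[(.001,0,(0,0,255),.592)],(215,150))
p,d=eyes.camera('scene');fit('scene',p,d,Y);cv2.imwrite('pics/sc6.png',cv2.resize(p[90:280,150:370,::-1],None,fx=3,fy=3))"
```

```text
side yellow 202 mean [0.4542 0.006  0.0962] 3% [ 0.431 -0.014  0.089] [0.48 0.02 0.1 ] slope [ 0.022 -0.071  0.096]
side blue 198 mean [0.4677 0.1369 0.1621] 3% [0.448 0.12  0.147] [0.492 0.149 0.173] slope [-0.455 -0.128  0.162]
side green 0
side red 113 mean [ 0.4685 -0.1231  0.1595] 3% [ 0.449 -0.139  0.148] [ 0.492 -0.111  0.169] slope [-0.404 -0.043  0.16 ]
7.8 [0.46794132 0.13023677 0.18911973] [-0.35557026 -0.30214204  0.26513272]
scene yellow 145 mean [ 0.4601 -0.0035  0.0937] 3% [ 0.434 -0.018  0.09 ] [0.484 0.013 0.097] slope [-0.009 -0.005  0.094]
scene blue 170 mean [0.4755 0.1278 0.1567] 3% [0.454 0.114 0.145] [0.496 0.142 0.168] slope [-0.501 -0.019  0.157]
scene green 194 mean [ 0.4859 -0.2606  0.1656] 3% [ 0.467 -0.274  0.153] [ 0.505 -0.247  0.179] slope [-0.638 -0.023  0.166]
scene red 211 mean [ 0.4768 -0.1318  0.1535] 3% [ 0.455 -0.147  0.142] [ 0.499 -0.117  0.165] slope [-0.497 -0.022  0.153]
```

View pics/ov6.png

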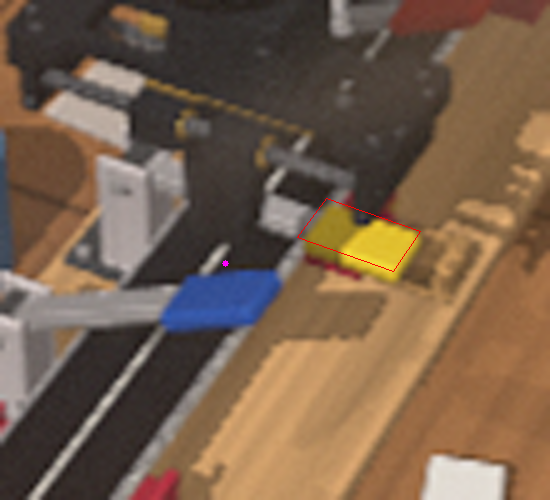

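View pics/sc6.png

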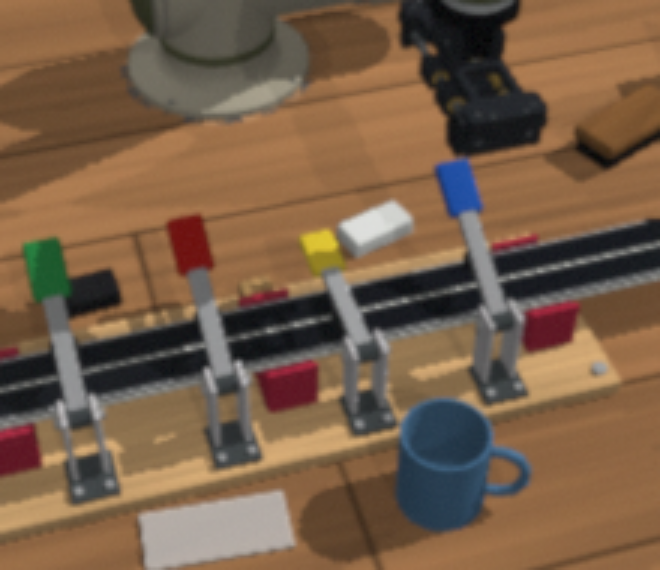

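Call:
carry_out([
  [[0.1,0,1.2],0,1],
  [[0,0,1.2],0,1],
  [[0,0,1.2],0,1],
  [[0,0,1.2],0,1],
  [[0,0,1.2],0,1],
  [[0,0,1.2],0,1],
  [[0,0,1.2],0,1],
  [[0,0,1.0],0,1],
  [[0,0,0.6],0,1],
  [[0,0,0.3],0,1],
  [[0,0,0],0,1],
])

```text
time: 9.22
eef_pos: [0.4682, 0.132, 0.0867]
tool_rot: [0.707, 0.707, 0.0, 0.0]
wrist_force: [1.3, 0.1, 0.1]
gripper_width: 0.0007
```

Call:
carry_out([
  [[0,0,0.1],0,1],
  [[0,0,0],0,1],
])

```text
time: 9.48
eef_pos: [0.4683, 0.132, 0.0859]
tool_rot: [0.707, 0.707, 0.0, 0.0]
wrist_force: [0.3, -0.7, 0.1]
gripper_width: 0.0006
```

Call:
carry_out([
  [[0,0,0.1],0,1],
  [[0,0,0.05],0,1],
  [[0,0,0],0,1],
])

```text
time: 9.85
eef_pos: [0.4683, 0.132, 0.0853]
tool_rot: [0.707, 0.707, 0.001, 0.001]
wrist_force: [-2.3, 0.2, 11.6]
gripper_width: 0.0002
```

```bash
python3 -c "
from ov import *
ov('ov7.png',[(.131,0,(0,0,255),.592)],(190,160))"
```

```text
side yellow 64 mean [ 0.461  -0.0041  0.097 ] 3% [ 0.433 -0.014  0.091] [0.479 0.018 0.101] slope [ 0.029 -0.104  0.097]
side blue 171 mean [0.4477 0.1372 0.0959] 3% [0.43  0.119 0.089] [0.477 0.148 0.1  ] slope [-0.003 -0.062  0.096]
side green 0
side red 0
9.9 [0.46828899 0.13199691 0.08529597] [-2.35143455 -0.87225732 12.25892631]
```

View pics/ov7.png

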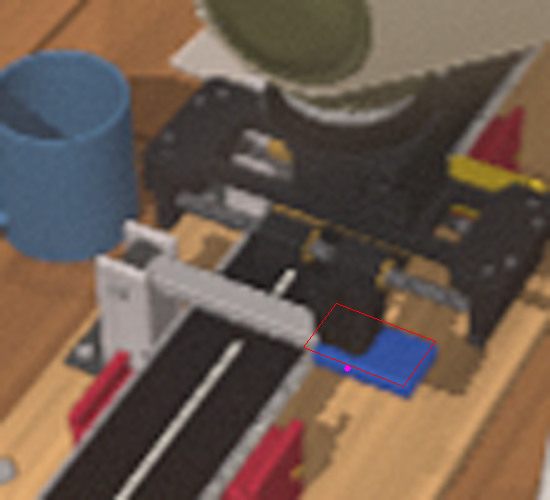

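Call:
carry_out([
  [[0,0,-2.5],0,1],
  [[0,0,-5.0],0,1],
  [[0,0,-5.5],0,1],
  [[0,0,0],0,1],
  [[-5,0,0],0,1],
  [[-5,0,0],0,1],
  [[-5,0,0],0,1],
  [[-5,0,0],0,1],
  [[-5,0.2,0],0,1],
  [[-5,0.2,0],0,1],
  [[-5,0.2,0],0,1],
  [[-3.9,0,0],0,1],
])

```text
time: 11.4
eef_pos: [0.4734, -0.2587, 0.2127]
tool_rot: [0.707, 0.707, -0.0, -0.001]
wrist_force: [-0.8, 1.8, 0.2]
gripper_width: 0.0005
```

```bash
python3 -c "
from ov import *
p,d=eyes.camera('scene');fit('scene',p,d,Y);cv2.imwrite('pics/sc8.png',cv2.resize(p[90:280,130:350,::-1],None,fx=3,fy=3))
ov('ov8.png',[],(230,90))"
```

```text
scene yellow 144 mean [ 0.4605 -0.0033  0.0938] 3% [ 0.435 -0.019  0.09 ] [0.484 0.013 0.097] slope [-0.     0.017  0.094]
scene blue 114 mean [0.4581 0.127  0.0938] 3% [0.435 0.113 0.091] [0.482 0.141 0.097] slope [ 0.009 -0.007  0.094]
scene green 205 mean [ 0.4855 -0.2605  0.1663] 3% [ 0.466 -0.274  0.153] [ 0.505 -0.247  0.18 ] slope [-0.633 -0.02   0.167]
scene red 212 mean [ 0.4767 -0.1319  0.1537] 3% [ 0.454 -0.147  0.143] [ 0.499 -0.116  0.164] slope [-0.451 -0.05   0.154]
side yellow 212 mean [0.4549 0.0054 0.0963] 3% [ 0.431 -0.013  0.089] [0.48  0.019 0.101] slope [ 0.011 -0.067  0.096]
side blue 233 mean [0.4533 0.1353 0.0965] 3% [0.43  0.119 0.091] [0.478 0.149 0.1  ] slope [ 0.026 -0.067  0.096]
side green 0
side red 151 mean [ 0.4701 -0.1222  0.1581] 3% [ 0.449 -0.139  0.144] [ 0.494 -0.11   0.169] slope [-0.425 -0.162  0.158]
11.5 [ 0.473365   -0.25995051  0.21231038] [ 0.3477178   0.472861   -0.06426964]
```

View pics/sc8.png

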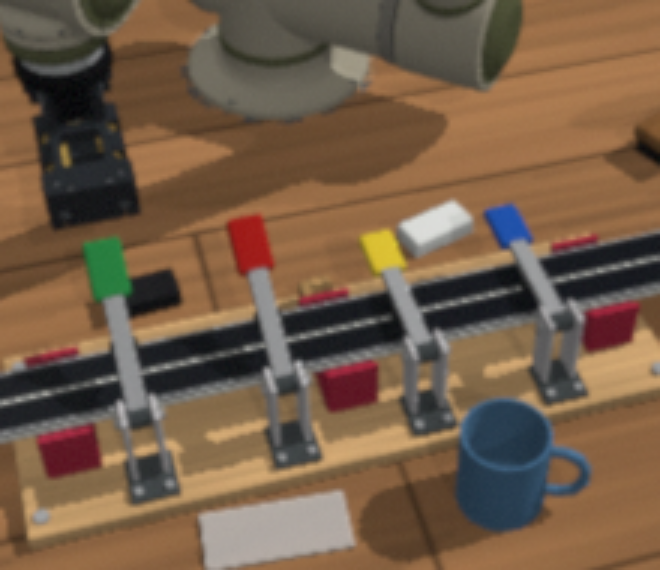

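View pics/ov8.png

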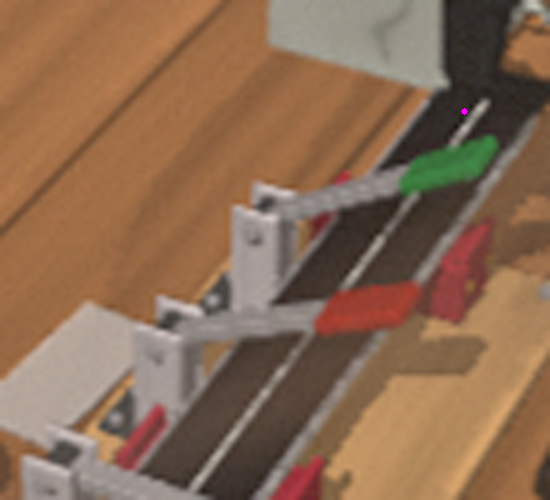

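Call:
carry_out([
  [[0.1,0,1.4],0,1],
  [[0,0,1.4],0,1],
  [[0,0,1.3],0,1],
  [[0,0,1.3],0,1],
  [[0,0,1.3],0,1],
  [[0,0,1.3],0,1],
  [[0,0,1.3],0,1],
  [[0,0,1.3],0,1],
  [[0,0,1.0],0,1],
  [[0,0,0.6],0,1],
  [[0,0,0.3],0,1],
  [[0,0,0],0,1],
])

```text
time: 13.0
eef_pos: [0.4741, -0.256, 0.0892]
tool_rot: [0.707, 0.707, 0.0, 0.0]
wrist_force: [1.0, -0.1, -0.6]
gripper_width: 0.0003
```

Call:
carry_out([
  [[0,0,0.1],0,1],
  [[0,0,0.05],0,1],
  [[0,0,0],0,1],
])

```text
time: 13.38
eef_pos: [0.4742, -0.2561, 0.088]
tool_rot: [0.707, 0.707, 0.0, 0.0]
wrist_force: [1.2, 0.4, 0.8]
gripper_width: 0.0005
```

Call:
carry_out([
  [[0,0,0.1],0,1],
  [[0,0,0.1],0,1],
  [[0,0,0.1],0,1],
  [[0,0,0],0,1],
])

```text
time: 13.88
eef_pos: [0.4741, -0.2561, 0.0854]
tool_rot: [0.707, 0.707, -0.0, 0.0]
wrist_force: [-1.5, 1.2, 7.9]
gripper_width: 0.0004
```

Call:
carry_out([
  [[0,0,0.05],0,1],
  [[0,0,0],0,1],
  [[0,0,-3],0,1],
  [[0,0,-5],0,1],
  [[0,0,-5],0,1],
  [[0,0,-2],0,1],
  [[0,0,0],0,1],
  [[0,0,0],0,1],
])

```text
time: 14.88
eef_pos: [0.4736, -0.2557, 0.2328]
tool_rot: [0.707, 0.707, -0.0, -0.001]
wrist_force: [-1.1, 0.3, 0.2]
gripper_width: 0.0003
```

```bash
python3 -c "
from ov import *
p,d=eyes.camera('scene');fit('scene',p,d,Y);cv2.imwrite('pics/sc9.png',cv2.resize(p[90:280,130:350,::-1],None,fx=3,fy=3))
ov('ov9.png',[(-.257,0,(0,0,255),.597)],(230,90))"
```

```text
scene yellow 147 mean [ 0.4604 -0.0036  0.0936] 3% [ 0.434 -0.018  0.09 ] [0.485 0.012 0.097] slope [0.    0.038 0.094]
scene blue 114 mean [0.4585 0.127  0.0938] 3% [0.435 0.113 0.09 ] [0.482 0.141 0.097] slope [ 0.008 -0.008  0.094]
scene green 137 mean [ 0.4609 -0.2604  0.0938] 3% [ 0.437 -0.275  0.09 ] [ 0.483 -0.246  0.097] slope [ 0.007 -0.024  0.094]
scene red 213 mean [ 0.4766 -0.132   0.1538] 3% [ 0.454 -0.147  0.142] [ 0.499 -0.117  0.165] slope [-0.471 -0.014  0.154]
side yellow 214 mean [0.4551 0.0053 0.0961] 3% [ 0.431 -0.013  0.089] [0.481 0.02  0.101] slope [ 0.009 -0.079  0.096]
side blue 232 mean [0.4533 0.1354 0.0966] 3% [0.43  0.118 0.091] [0.478 0.149 0.1  ] slope [ 0.007 -0.055  0.097]
side green 0
side red 149 mean [ 0.4698 -0.1219  0.1582] 3% [ 0.449 -0.14   0.143] [ 0.494 -0.11   0.168] slope [-0.44  -0.14   0.158]
14.975 [ 0.47362762 -0.25572624  0.23279938] [-0.0500503  -0.44771117 -0.18177727]
```

View pics/sc9.png

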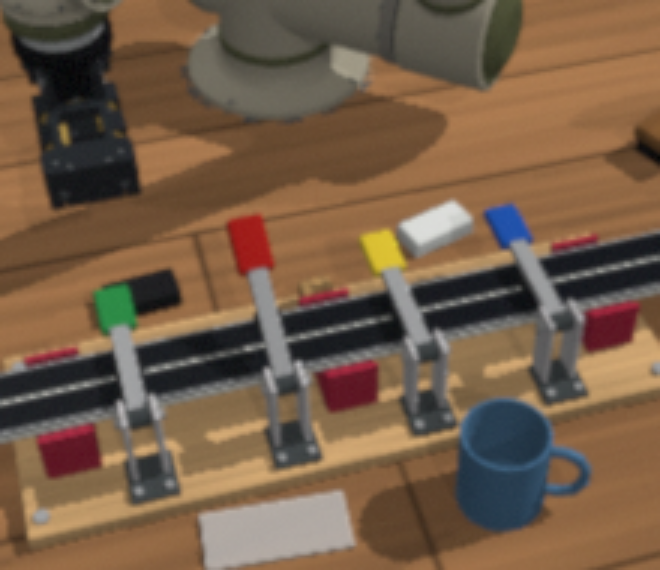

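View pics/ov9.png

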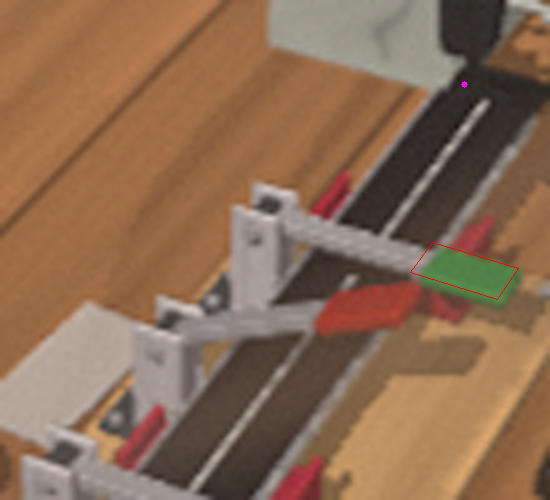

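Yellow, blue and green lie flat, with upper-face slopes of 0.01 or less. Red is still up at a slope of about 0.47, the ski and the things around it look unmoved, and the tool hangs clear.

```bash
python3 -c "
from h import *
print(workorder.finish_job())"
```

```text
the job is handed in; nothing more can be done
None
```

I pushed the yellow, blue and green levers fully down, in that order, with the closed fingertips, and handed the job in at about 15 s. No verdict was given.

- **Pressed levers:** I pressed each one until it stopped moving, with the wrist reading about 8–12 N. In the last scene picture all three paddles are level, with slopes of 0.01 or less.
- **Red lever:** it is unchanged, with a slope of about 0.47 (roughly 0.44 rad).
- **Ski and loose things:** they looked unmoved in the pictures. I did not measure how far, if at all, they had shifted.
- **Tool:** it ended about 14 cm above the lowered green paddle, touching nothing.

**Disagreements:**
- The stop came with the TCP at z = 0.085 m. The fingertips were therefore about 11 mm behind the TCP, not 11 mm ahead as specified, so I relied on force and the pictures to find the bottom.
- The scene and side cameras differ by about 9 mm in y and up to 5 mm in z.
- The colour fit got no reading for green from the side camera, so its slope comes from the scene camera alone. An outline drawn on the side picture agreed with it.

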